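Zero the fruit-shop scale and hold the check weight ready over its pan

TASK

Check the shop scale: with its pan empty, press the zero key (the right-hand one of the three white keys, as seen from the robot) all the way down and let it come up again, then take the largest check weight, 500 g, out of the wooden block and carry it over the crate of mangoes to the scale. Hold it there upright over the middle of the pan with about 15 mm of air under it, ready to be set down once the display has settled, and finish while still holding it, at rest. Nothing may touch the pan at any time or bump the crate of mangoes, the other two keys are not pressed, and the two smaller weights, the marker, the tape roll and the calculator stay where they are.

Things in the scene. Friction and masses are not known exactly. Their poses are not given: they have to be found in the camera images.
- scale_pan: Stainless pan of the shop scale, a flat rectangular plate 210 mm (its x) by 250 mm (its y), with faint pressed ribs pointing at its middle. Origin at the centre of its upper face, 96 mm above the counter; z up; x points away from the keypad. The scale stands fast on the counter, its housing 300 mm (x) by 260 mm (y), its sloping key panel on the -x side of the pan, towards the robot; the housing's centre lies 45 mm on the -x side of the pan's centre.
- zero_key_top (a point): Centre of the upper face of the zero key, the right-hand (-y) one of three equal white keys in a row, 36 mm apart, right of the display on the scale's key panel. The cap is 20 mm (x) by 24 mm (y), stands 6 mm proud of the panel, and is tilted with the panel: its own z is the panel's normal, leaning 0.21 rad from vertical towards the robot.
- zero_key (a joint): Travel of the zero key in m, into the panel: 0 up, 0.003 fully down. Sprung: 1.4 N starts it, 3.5 N holds it fully down.
- key_middle (a joint): Travel of the middle key, like the zero key, 36 mm to its left (+y). Not to be pressed.
- key_left (a joint): Travel of the left key of the three, 72 mm to the left (+y) of the zero key. Not to be pressed.
- w500_center (a point): Half-way up the 500 g check weight, on its axis; z up along the axis. The largest of three plain steel weights: a cylinder 38 mm in diameter and 45 mm high, on it a neck 16 mm in diameter and 9 mm high, and a round knob 26 mm in diameter and 17 mm high; 71 mm high over all, so its underside lies 35.5 mm below this point and the knob's middle 27 mm above it. It stands loose in a well 14 mm deep, 1.5 mm of play all round, its underside 12 mm above the counter.
- w200_center (a point): Half-way up the 200 g weight (steel, same shape, 28 mm in diameter, 52 mm high), in the block's middle well, 64 mm from the 500 g one. Leave it alone.
- w100_center (a point): Half-way up the 100 g weight (steel, same shape, 22 mm in diameter, 42 mm high), in the end well, 55 mm beyond the 200 g one. Leave it alone.
- block: Wooden block of the weights, 75 mm (x) by 205 mm (y) by 26 mm high, fast on the counter, wells in a row along its y: 500 g at +64 mm, 200 g at 0, 100 g at -55 mm. Origin at the centre of its underside, z up.
- mango_crate: Blue plastic crate, 300 mm (x) by 180 mm (y) by 115 mm, heaped with yellow mangoes up to 175 mm above the counter, fast on the counter between the block and the scale. Origin at the centre of its underside. Not to be bumped.
- marker: White and black marker pen, 125 mm long along its x, 17 mm thick, lying near the block. Leave it alone.
- tape_roll: Roll of brown packing tape lying flat near the block, 94 mm in diameter, 45 mm high. Leave it alone.
- calculator: Black desk calculator near the block, 130 mm (x) by 88 mm (y) by 20 mm. Leave it alone.
Not all that is in view belongs to the job. What is shaped like the part that bears w500_center but purple is not meant.

How it is judged (in metres and radians):
On the way, in this order (a step that is already met when the one before it is completed fails the run):
1. the zero key is pressed fully down (2.3 of its 3 mm) with the pan empty (value of joint zero_key above 0.0023 m and contact force between scale_pan and anything else below 0.2 N), for 0.05 s.
2. the 500 g weight is lifted out of its block, the zero key let up (height (world z) of w500_center above 0.075 m and contact force between the fingers and w500 above 1 N and value of joint zero_key below 0.001 m), for 0.1 s.
At the end, for the whole second after the job is handed in: The gripper holds the 500 g weight at rest: axis within 15 mm of the pan's centre, upright within 8 degrees, underside 5 to 25 mm above the pan; nothing touches the pan, the zero key is up, the smaller weights (10 mm), marker, tape roll and calculator (30 mm) are where they were (horizontal distance between w500_center and scale_pan below 0.015 m and z of w500_center in the frame of scale_pan between 0.0405 and 0.0605 m and angle between w500_center's own z axis and vertical below 0.14 rad and contact force between the fingers and w500 above 1 N and contact force between scale_pan and anything else below 0.2 N and linear speed of w500 below 0.02 m/s and angular speed of w500 below 0.2 rad/s and value of joint zero_key below 0.001 m and distance of each of w200_center, w100_center from where it was at the start of the episode below 0.01 m and distance of each of marker, tape_roll, calculator from where it was at the start of the episode below 0.03 m); the arm keeps its last pose, push and grip.
It fails at once if something touches the pan (over 0.5 N) (contact force between scale_pan and anything else above 0.5 N).
It fails at once if the crate of mangoes is bumped (over 2 N) (contact force between mango_crate and anything else above 2 N).
It fails at once if another key is pressed (over 1.5 mm) (value of joint any of key_left, key_middle above 0.0015 m).
It fails at once if a smaller weight, the marker, the tape roll or the calculator is moved (distance of any of w200_center, w100_center from where it was at the start of the episode above 0.01 m or distance of any of marker, tape_roll, calculator from where it was at the start of the episode above 0.03 m).
It also fails if it takes over 61 s, if anything falls off the work surface, if the arm or the gripper's body presses on something with over 40 N, if the wrist force passes 120 N, or if a joint passes its speed limit or range.

ROBOT

A 6-joint arm with a two-finger parallel gripper is mounted at the origin on the work surface. World frame = base frame: x ahead of the robot, y to its left, z up, the work surface at z = 0. Lengths are in mm, angles in rad, forces in N, time in s.
With the tool pointing down it reaches from about 350 to 775 mm from the base axis. Payload 7.3 kg.
Tool frame: the origin (TCP) lies on the centre line of the jaws, within the pads' length; the fingertips stand 22 mm ahead of it and the grasp point (between the pads) lies 3 mm ahead of it; z points along the fingers, y is the direction in which the jaws open and shut (so a half turn about z gives the same grasp; the last joint's range is limited). The gripper opens to 92 mm and grips with 3 to 60 N. Pads are 19 mm wide; open, the fingers measure 130 mm over their backs; the gripper's body (75 mm by 190 mm) begins 47 mm behind the grasp point.
Start: joints at [1.014, 0.342, 1.524, -0, 1.275, -0.146], TCP at [209.642, 481.345, 248.741] pointing down, gripper open.
Joint ranges: [-2.53, 2.53], [-0.77, 2.02], [0.04, 2.7], [-1, 4.14], [0.28, 2.66], [-3.11, 3.11]. Speed limits (rad/s): [2.57, 2.57, 3.14, 3.14, 3.14, 3.14].

INTERFACE

Orientations are given as [roll, pitch, yaw] about the fixed x, y, z axes, in that order (R = Rz(yaw) Ry(pitch) Rx(roll)).
In Python, from plant import get_obs, capture, close_job gives the robot as it stands.
- The arm moves only by the tool carry_out, never from a script. Its arguments are lists of equal length, an entry for each row: "xyz": the shift along the tool's x, y, z scaled (see below), a list of three; "dr": the turn, a rotation vector about the tool's x, y, z scaled (see below), a list of three. A call has 1 to 8 rows; each row shifts and turns the commanded pose from where the row before left it, along the tool's axes as they then stand; what a row does not reach is not made up. The controller multiplies each number of a shift by 0.06 m and each number of a turn by 8 degrees. A row lasts 1/8 s, in which the tool goes at most 62.5 mm and 10.7 degrees, less where a joint would pass 70% of its speed; a pose out of reach is approached as far as the arm can. A call with a number of a shift or a turn outside -1 to 1 is refused whole. A call with a gripper value outside its range is refused whole. "gripper" is the gripper's target within -1 to 1 (fully open at 1, half-way at 0, shut at -1), set as the call begins (left out, the last holds). The fingers move at their own pace and stop on an object; the grip force is fixed at half the most. Time passes only in rows, so rows that do not move let the fingers close. It gives the time, the measured TCP pose, the force and the opening at its end, in the units of the state.
- get_obs(): the state, without advancing time (a new reading comes with each control period).
- capture(name): name is "side" or "top"; returns a dict with "image" (400x640x3 uint8, blue, green, red), "fx", "fy", "cx", "cy" (pixels), "pose" (4x4, takes a point from camera to world coordinates). Camera axes: x right, y up, looking along -z (the intrinsics and any distortion apply to the point x, -y, -z); pixel columns grow to the right and rows downward; lengths in mm; the calibration is good to about 2 mm. A picture is of the moment at which its call begins. There is no depth.
- close_job(): hands the job in, once; it reports no verdict.
The state is a dict: "time": time; "joint_positions": joint angles; "dq": joint speeds; "tau": joint torques, N m; "tool_pos": TCP position; "tcp_rot": TCP orientation; "contact_force": force on the tool from outside, world axes, zero at the start; "moment": the same for the moment, N m; "grip_width": finger opening in mm.
Only numpy, scipy, OpenCV 4.12 (cv2) and the standard library are available. Lean on these libraries where they do the work, as an engineer would, in place of code of your own. Each camera call takes 0.05 s, during which the arm holds its last target.

## Working session

There is one attempt and no reset: what is moved stays moved. The work goes in short steps, Python scripts to look and compute and a tool call to move; the robot and the scene stay as the last step left them, time stands still between calls to the robot, and variables do not carry over. Pictures are saved under pics/ and viewed, and the job is handed in when it is done.

Besides the shell and the picture viewer there is one more tool, called after ">>>" by a JSON object that holds its "op" and its "data", one argument or row to a line. carry_out: Moves the arm, as the interface text tells. Shifts and turns lie within -1 to 1; 1 stands for 0.06 m of shift or 8 degrees of turn. Its arguments: {"type":"object","properties":{"xyz":{"type":"array"},"dr":{"type":"array"},"gripper":{"type":"number"}},"required":["xyz","dr"]}

```bash
mkdir -p pics; ls; cat > h.py <<'E'
import numpy as np, cv2
from plant import get_obs, capture, close_job
E
python3 - <<'E'
from h import *
o=get_obs()
for k,v in o.items(): print(k,np.round(v,3))
for n in("top","side"):
    c=capture(n); cv2.imwrite(f"pics/{n}0.png",c["image"]); print(n,{k:np.round(v,3).tolist() for k,v in c.items() if k!="image"})
    np.savez(f"{n}0.npz",**c)
E
```

```text
pics
time 0.0
joint_positions [ 1.014  0.343  1.525 -0.     1.275 -0.146]
dq [-0.001 -0.    -0.     0.001  0.001 -0.   ]
tau [-1.0000e-03 -4.3125e+01 -2.4422e+01  7.2000e-02  5.6000e-02 -0.0000e+00]
tool_pos [209.434 481.009 248.035]
tcp_rot [-3.14  -0.     2.731]
contact_force [-0.481 -1.348 -0.355]
moment [-0.013 -0.04  -0.037]
grip_width 91.784
top {'fx': 429.79, 'fy': 429.79, 'cx': 319.551, 'cy': 196.197, 'pose': [[0.1, 0.973, -0.207, 306.949], [-0.995, 0.097, -0.022, -32.602], [-0.001, 0.208, 0.978, 1102.689], [0.0, 0.0, 0.0, 1.0]]}
side {'fx': 436.389, 'fy': 436.389, 'cx': 318.746, 'cy': 200.446, 'pose': [[0.944, 0.194, -0.266, 229.372], [-0.329, 0.566, -0.756, -891.516], [0.004, 0.801, 0.599, 760.526], [0.0, 0.0, 0.0, 1.0]]}
```

View pics/top0.png

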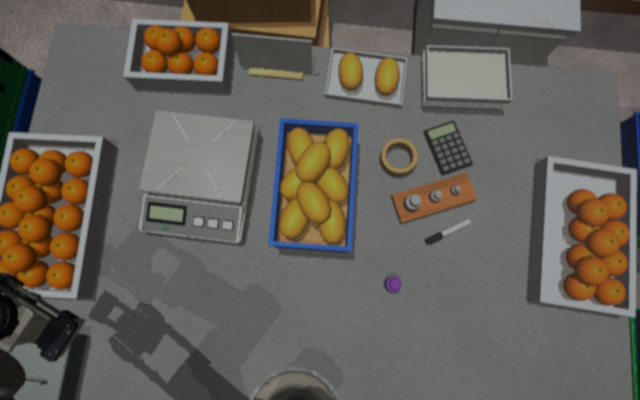

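View pics/side0.png

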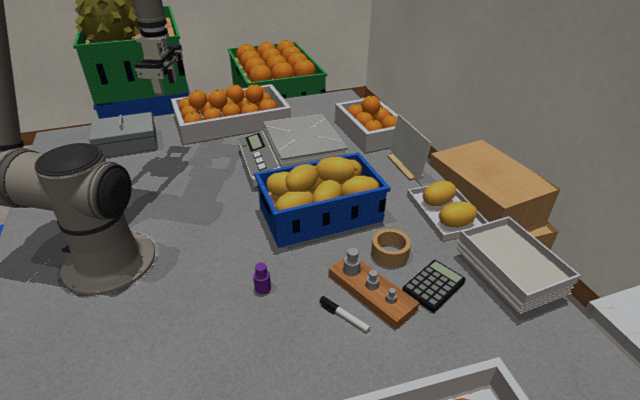

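Candidates for the weight:
- (413,202) top: the large steel weight in the block's end well. This fits the description.
- (436,196): the 200 g weight.
- (456,189): the 100 g weight.
- (393,284): the purple lookalike, which is not meant.

Candidates for the key are (198,222), (212,223) and (227,225). The right-hand (-y) one is (227,225). Next I'll check both in close crops.

```bash
cat >> h.py <<'E'
def load(n): return dict(np.load(n+".npz"))
def ray(c,u,v):
    d=np.array([(u-c["cx"])/c["fx"],-(v-c["cy"])/c["fy"],-1.0]); P=c["pose"]
    return P[:3,3],P[:3,:3]@d
def onz(c,u,v,z):
    o,d=ray(c,u,v); return o+d*(z-o[2])/d[2]
def proj(c,p):
    P=c["pose"]; q=P[:3,:3].T@(np.asarray(p,float)-P[:3,3]); return np.array([c["cx"]+c["fx"]*q[0]/-q[2],c["cy"]-c["fy"]*q[1]/-q[2]])
def tri(a,b):
    (o1,d1),(o2,d2)=a,b
    t=np.linalg.lstsq(np.c_[d1,-d2],o2-o1,rcond=None)[0]
    p,q=o1+t[0]*d1,o2+t[1]*d2; return (p+q)/2,np.linalg.norm(p-q)
def crop(c,u0,v0,u1,v1,s): return cv2.resize(c["image"][v0:v1,u0:u1],None,fx=s,fy=s,interpolation=cv2.INTER_CUBIC)
E
python3 - <<'E'
from h import *
t=load("top0");s=load("side0")
cv2.imwrite("pics/t_scale.png",crop(t,130,100,270,250,4))
cv2.imwrite("pics/t_block.png",crop(t,370,160,490,260,6))
cv2.imwrite("pics/s_block.png",crop(s,300,230,430,330,6))
cv2.imwrite("pics/s_scale.png",crop(s,230,100,360,200,6))
E
```

```text
(no output)
```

View pics/t_scale.png

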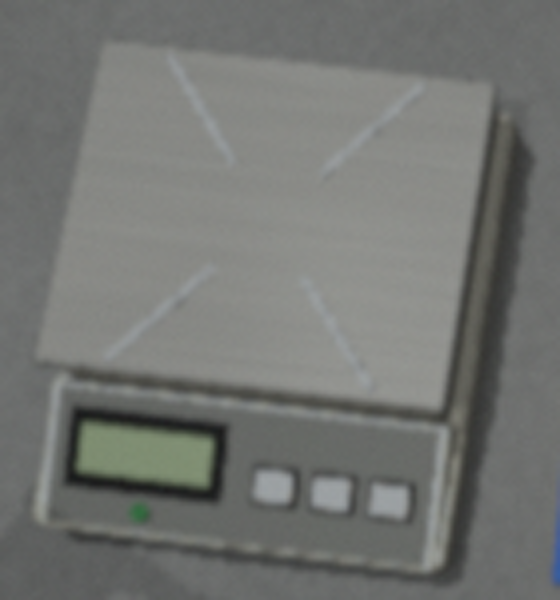

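View pics/t_block.png

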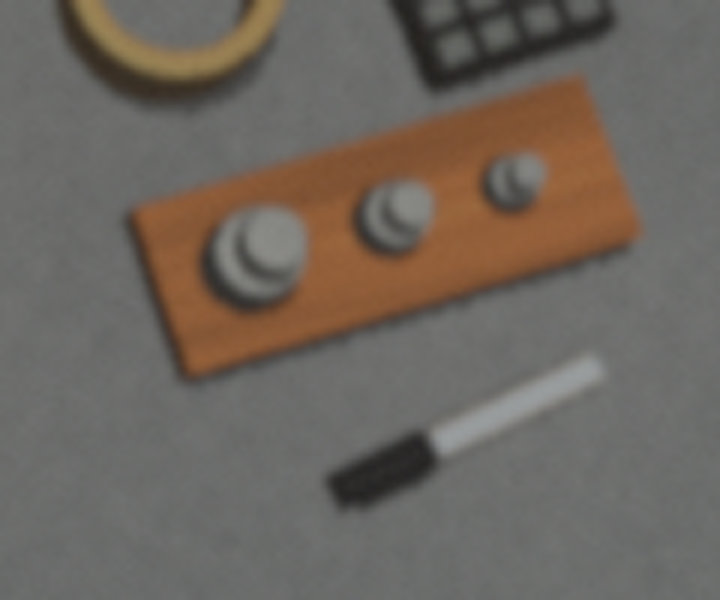

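View pics/s_block.png

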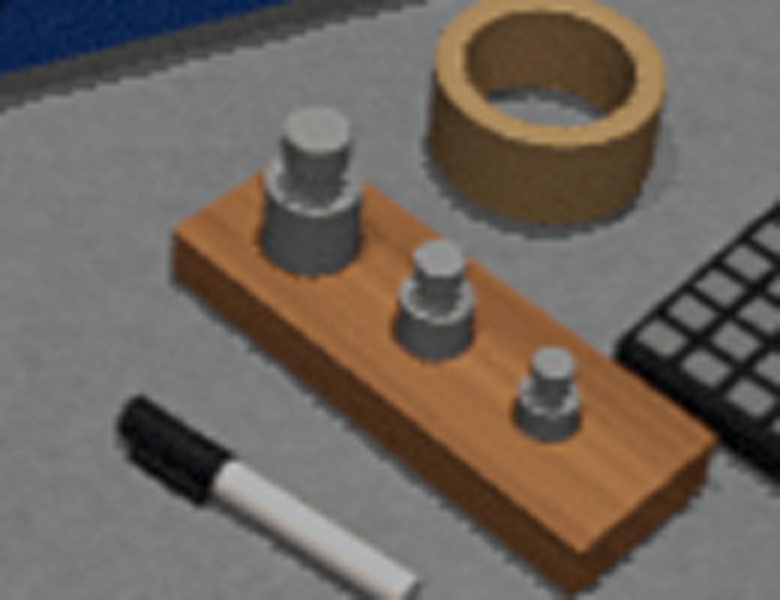

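View pics/s_scale.png

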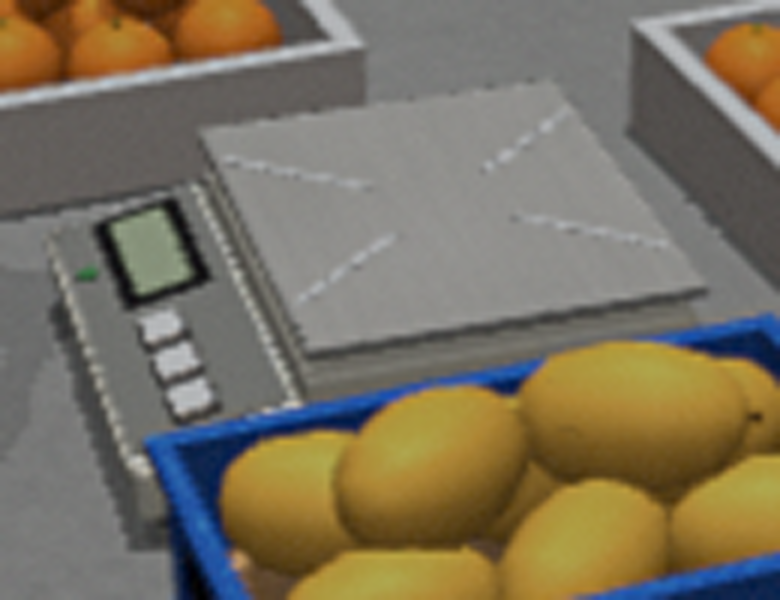

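The crops confirm both choices. The 500 g weight is the biggest steel one, with its knob top at about (415.7,199.4) top and (352.5,251.2) side. The zero key is at about (227,225) top and (261.4,165.9) side. Now to measure them.

```bash
cat > m.py <<'E'
from h import *
t=load("top0");s=load("side0")
T=lambda x,y,u0,v0,k:(u0+(x+.5)/k-.5,v0+(y+.5)/k-.5)
ts=lambda x,y:T(x,y,130,100,4); ss=lambda x,y:T(x,y,230,100,6)
tb=lambda x,y:T(x,y,370,160,6); sb=lambda x,y:T(x,y,300,230,6)
f=lambda p:np.round(p,1)
print("pan corners top")
P=np.array([onz(t,*ts(*q),96) for q in((104,43),(494,85),(443,412),(37,360))]);print(f(P),f(P.mean(0)))
for i in range(4): print(f(np.linalg.norm(P[i]-P[i-3])),np.round(np.arctan2(*(P[i-3]-P[i])[1::-1]),3))
Q=np.array([onz(s,*ss(*q),96) for q in((545,83),(706,290),(308,355),(202,130))]);print("side",f(Q),f(Q.mean(0)))
print("keys (tri)")
for a,b in(((274,487),(162,327)),((332,493),(177,361)),((390,501),(191,398))):
    p,e=tri(ray(t,*ts(*a)),ray(s,*ss(*b)));print(f(p),f(e), f(onz(t,*ts(*a),70)))
print("w500 knob top"); 
p,e=tri(ray(t,*tb(277,239)),ray(s,*sb(318,130)));print(f(p),f(e),f(onz(t,*tb(277,239),83)),f(onz(s,*sb(318,130),83)))
print("200,100");print(f(onz(t,*tb(410,207),64)),f(onz(s,*sb(439,259),64)),f(onz(t,*tb(525,172),54)),f(onz(s,*sb(553,363),54)))
print("block corners");B=np.array([onz(t,*tb(*q),26) for q in((135,212),(583,75),(640,240),(188,378))]);print(f(B),f(B.mean(0)))
print("purple",f(onz(t,393,283,83)))
print("crate rim");C=np.array([onz(t,*q,115) for q in((281,121),(358,125),(351,250),(271,247))]);print(f(C),f(C.mean(0)))
print("marker",f(onz(t,*tb(340,490),8)),f(onz(t,*tb(600,365),8)))
print("tape",f(onz(t,399,155,45)),"calc",f(onz(t,448,147,20)))
E
python3 m.py
```

```text
pan corners top
[[698.  419.9  96. ]
 [694.6 173.4  96. ]
 [485.9 176.4  96. ]
 [493.2 423.6  96. ]] [592.9 298.3  96. ]
246.5 -1.585
208.7 3.127
247.3 1.541
204.9 -0.018
side [[696.2 422.2  96. ]
 [694.2 171.   96. ]
 [487.2 175.   96. ]
 [494.6 427.2  96. ]] [593.  298.8  96. ]
keys (tri)
[435.5 279.6  62.8] 0.5 [434.3 277.4  70. ]
[435.3 243.7  63. ] 0.4 [434.2 241.8  70. ]
[434.  207.8  62.5] 0.5 [432.9 206.1  70. ]
w500 knob top
[ 538.5 -242.2   84.6] 0.9 [ 538.4 -242.4   83. ] [ 539.7 -240.7   83. ]
200,100
[ 561.6 -300.2   64. ] [ 563.7 -299.5   64. ] [ 583.8 -349.8   54. ] [ 585.4 -350.    54. ]
block corners
[[ 557.1 -193.2   26. ]
 [ 636.8 -381.8   26. ]
 [ 566.3 -408.    26. ]
 [ 487.8 -220.1   26. ]] [ 562.  -300.8   26. ]
purple [ 334.8 -200.4   83. ]
crate rim
[[693.7 101.8 115. ]
 [702.1 -86.1 115. ]
 [398.2 -94.8 115. ]
 [386.8  88.3 115. ]] [545.2   2.3 115. ]
marker [ 449.4 -290.3    8. ] [ 514.1 -398.6    8. ]
tape [ 659.1 -201.3   45. ] calc [ 702.3 -332.5   20. ]
```

>>> {"op": "carry_out", "data": {
  "xyz": [
    [0,0,0],
    [0,0,0],
    [0,0,0],
    [0,0,0],
    [0,0,0],
    [0,0,0],
    [0,0,0],
    [0,0,0]
  ],
  "dr": [
    [0,0,1],
    [0,0,1],
    [0,0,1],
    [0,0,1],
    [0,0,1],
    [0,0,1],
    [0,0,1],
    [0,0,1]
  ],
  "gripper": -1
}}

```text
time: 1.1
tool_pos: [209.5, 481.2, 248.3]
tcp_rot: [-3.141, 0.001, 1.609]
contact_force: [-0.3, -0.7, 0.0]
grip_width: 16.3
```

>>> {"op": "carry_out", "data": {
  "xyz": [
    [0,0,0],
    [0,0,0],
    [0,0,0]
  ],
  "dr": [
    [0,0,0.44],
    [-1,0,0],
    [-0.5,0,0]
  ]
}}

```text
time: 1.48
tool_pos: [209.3, 481.2, 248.4]
tcp_rot: [2.93, 0.0, 1.553]
contact_force: [-1.0, -0.1, 0.2]
grip_width: 0.7
```

```bash
cat >> h.py <<'E'
from scipy.spatial.transform import Rotation as Ro
def st():
    o=get_obs(); return o,np.array(o["tool_pos"]),Ro.from_euler("xyz",o["tcp_rot"]).as_matrix()
def units(target):
    o,p,R=st(); return R.T@(np.asarray(target)-p)/60
E
python3 - <<'E'
from h import *
o,p,R=st(); print(o["time"],p,R.round(3),o["contact_force"],o["grip_width"])
key=np.array([434,208,62.5]); n=-R[:,2]; print("n",n)
for h in (60,10,0): print(h,key+n*(22+h),units(key+n*(22+h)).round(3))
E
```

```text
1.475 [209.27556611 481.15075782 248.44843968] [[ 0.018  0.977  0.21 ]
 [ 1.    -0.017 -0.004]
 [-0.     0.21  -0.978]] [-1.04434946 -0.0741165   0.21826676] 0.7453432957074372
n [-0.21033289  0.00413358  0.97762109]
60 [416.75270293 208.33895337 142.66492908] [-4.483  3.089  2.47 ]
10 [427.26934749 208.13227449  93.78387476] [-4.483  3.089  3.303]
0 [429.3726764  208.09093871  84.0076639 ] [-4.483  3.089  3.47 ]
```

>>> {"op": "carry_out", "data": {
  "xyz": [
    [-0.64,0.441,0.353],
    [-0.64,0.441,0.353],
    [-0.64,0.441,0.353],
    [-0.64,0.441,0.353],
    [-0.64,0.441,0.353],
    [-0.64,0.441,0.353],
    [-0.64,0.441,0.353],
    [0,0,0]
  ],
  "dr": [
    [0,0,0],
    [0,0,0],
    [0,0,0],
    [0,0,0],
    [0,0,0],
    [0,0,0],
    [0,0,0],
    [0,0,0]
  ]
}}

```text
time: 2.48
tool_pos: [417.5, 206.0, 141.0]
tcp_rot: [2.934, 0.001, 1.547]
contact_force: [0.2, 0.3, 0.5]
grip_width: 0.2
```

```bash
python3 - <<'E'
from h import *
for i in range(1):
    o,p,R=st(); print(o["time"],p,o["contact_force"],o["joint_positions"])
key=np.array([434,208,62.5]); n=-R[:,2]
for h in (60,10,0): print(h,key+n*(22+h),units(key+n*(22+h)).round(3))
for nme in("top","side"):
    c=capture(nme); np.savez(nme+"1.npz",**c)
    tip=p-n*22; print(nme,"tip",proj(c,p+R[:,2]*22),"key",proj(c,key))
    u,v=proj(c,p+R[:,2]*22).astype(int)
    cv2.imwrite(f"pics/{nme}1.png",crop(c,max(u-60,0),v-50,u+60,v+50,5))
    print(u-60,v-50)
E
```

```text
2.475 [417.54703629 206.00234673 141.02335927] [0.17540672 0.32735586 0.47607804] [ 0.34122296  0.28584548  1.97610351 -0.11710684  0.68932659  0.44801949]
60 [417.12864428 208.47514241 142.74419977] [ 0.041 -0.002 -0.03 ]
10 [427.41605631 208.18542143  93.81480966] [ 0.041 -0.002  0.804]
0 [429.47353871 208.12747723  84.02893164] [ 0.041 -0.002  0.97 ]
top tip [222.02448567 226.43484388] key [227.0866162  224.78332578]
162 176
side tip [255.98356583 150.29942692] key [261.31275048 165.90996336]
195 100
```

View pics/top1.png

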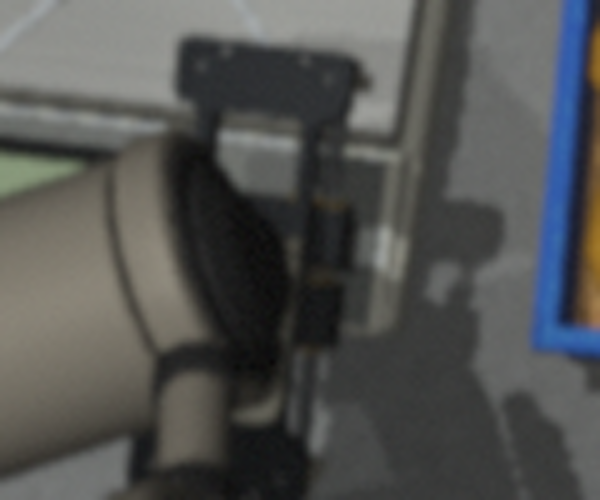

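View pics/side1.png

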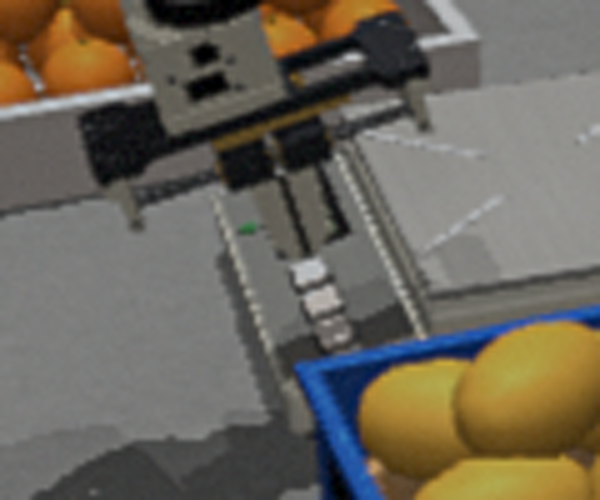

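```bash
python3 - <<'E'
from h import *
o,p,R=st(); c=load("side1")
for nm,q in(("postR",(425,125)),("postL",(133,225)),("tip",(302,256)),("tipR",(335,240)),("tipL",(280,250)),("blkR",(400,80)),("blkL",(105,180))):
    u,v=195+(q[0]+.5)/5-.5,100+(q[1]+.5)/5-.5
    oo,d=ray(c,u,v); 
    for off in(0,-20):
        P0=p+R[:,0]*off; t=((P0-oo)@R[:,0])/(d@R[:,0]); x=oo+d*t; print(nm,off,(R.T@(x-p)).round(1),x.round(1))
E
```

```text
postR 0 [ -0.   88.1 -29.7] [496.5 206.7 189.2]
postR -20 [-20.   85.9 -40.8] [491.7 186.8 199.6]
postL 0 [ -0.  -85.5 -29.8] [326.7 210.1 153.4]
postL -20 [-20.  -84.5 -40.8] [325.  190.1 164.4]
tip 0 [-0.  -2.2 25. ] [419.5 208.2 117. ]
tip -20 [-20.   -2.8  13. ] [416.  188.3 128.7]
tipR 0 [-0.  18.8 22.1] [439.5 207.8 124.2]
tipR -20 [-20.   17.9  10.2] [435.7 187.9 135.7]
tipL 0 [ -0.  -13.   16.4] [407.1 208.5 123.2]
tipL -20 [-20.  -13.4   4.5] [403.9 188.5 134.7]
blkR 0 [ -0.   81.7 -61.5] [483.6 206.9 219. ]
blkR -20 [-20.   79.6 -72. ] [479.  187.  228.9]
blkL 0 [ -0.  -90.4 -61.7] [315.3 210.3 183.5]
blkL -20 [-20.  -89.4 -72.1] [313.8 190.4 194. ]
```

>>> {"op": "carry_out", "data": {
  "xyz": [
    [0.04,0,0.3],
    [0,0,0.3],
    [0,0,0.27],
    [0,0,0]
  ],
  "dr": [
    [0,0,0],
    [0,0,0],
    [0,0,0],
    [0,0,0]
  ]
}}

```text
time: 3.08
tool_pos: [426.4, 211.9, 90.6]
tcp_rot: [2.934, 0.001, 1.554]
contact_force: [-0.3, -0.2, 1.0]
grip_width: 0.2
```

```bash
python3 - <<'E'
from h import *
o,p,R=st(); print(o["time"],p,o["contact_force"],o["tcp_rot"])
key=np.array([434,208,62.5]); n=-R[:,2]
print(R.T@(key-(p-n*22)))
c=capture("side"); np.savez("side2.npz",**c); print(proj(c,p-n*22))
cv2.imwrite("pics/side2.png",crop(c,200,105,320,205,5))
E
```

```text
3.075 [426.40643089 211.85468758  90.61669854] [-0.25681049 -0.15675185  0.98798537] [2.93391944e+00 5.15828325e-04 1.55444235e+00]
[-3.71548873  1.69349699  7.09290045]
[259.85340063 163.57161157]
```

View pics/side2.png

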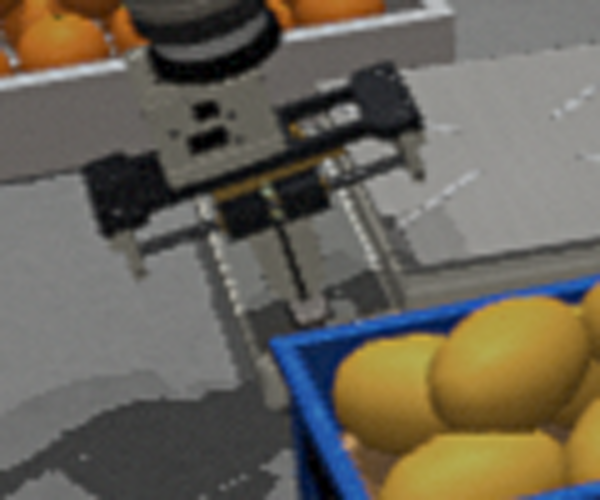

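>>> {"op": "carry_out", "data": {
  "xyz": [
    [-0.06,0.03,0],
    [0,0,0],
    [0,0,0]
  ],
  "dr": [
    [0,0,0],
    [0,0,0],
    [0,0,0]
  ]
}}

```text
time: 3.5
tool_pos: [429.4, 207.3, 92.0]
tcp_rot: [2.931, -0.0, 1.552]
contact_force: [-0.7, 0.3, 0.1]
grip_width: 0.4
```

```bash
python3 - <<'E'
from h import *
o,p,R=st(); print(o["time"],p,o["contact_force"],o["tcp_rot"],np.round(o["dq"],4))
key=np.array([434,208,62.5]); n=-R[:,2]
print(R.T@(key-(p-n*22)))
E
```

```text
3.5 [429.40231213 207.28506658  91.99289162] [-0.66172794  0.31540906  0.11328679] [ 2.93130636e+00 -4.07076201e-04  1.55214808e+00] [-0.      0.0057  0.0014  0.0011 -0.0001  0.0008]
[ 0.78853705 -1.67382382  7.80028596]
```

>>> {"op": "carry_out", "data": {
  "xyz": [
    [0.01,-0.02,0.07],
    [0,0,0.03],
    [0,0,0]
  ],
  "dr": [
    [0,0,0],
    [0,0,0],
    [0,0,0]
  ]
}}

```text
time: 3.88
tool_pos: [429.2, 207.8, 85.1]
tcp_rot: [2.933, 0.0, 1.552]
contact_force: [0.0, -0.2, 0.7]
grip_width: 0.6
```

>>> {"op": "carry_out", "data": {
  "xyz": [
    [0,0,0.03],
    [0,0,0]
  ],
  "dr": [
    [0,0,0],
    [0,0,0]
  ]
}}

```text
time: 4.12
tool_pos: [429.8, 207.9, 83.6]
tcp_rot: [2.932, -0.0, 1.552]
contact_force: [-0.6, -0.1, 1.9]
grip_width: 0.2
```

>>> {"op": "carry_out", "data": {
  "xyz": [
    [0,0,0.025],
    [0,0,0]
  ],
  "dr": [
    [0,0,0],
    [0,0,0]
  ]
}}

```text
time: 4.38
tool_pos: [430.1, 207.9, 82.2]
tcp_rot: [2.932, -0.0, 1.552]
contact_force: [-0.6, -0.2, 2.8]
grip_width: 0.5
```

Contact has begun, so I'll keep going in small steps until the force shows the end stop.

>>> {"op": "carry_out", "data": {
  "xyz": [
    [0,0,0.02],
    [0,0,0]
  ],
  "dr": [
    [0,0,0],
    [0,0,0]
  ]
}}

```text
time: 4.62
tool_pos: [430.3, 207.9, 81.2]
tcp_rot: [2.932, -0.0, 1.552]
contact_force: [-1.8, -0.5, 5.5]
grip_width: 0.5
```

>>> {"op": "carry_out", "data": {
  "xyz": [
    [0,0,0.02],
    [0,0,0]
  ],
  "dr": [
    [0,0,0],
    [0,0,0]
  ]
}}

```text
time: 4.88
tool_pos: [430.4, 207.9, 80.9]
tcp_rot: [2.931, -0.0, 1.552]
contact_force: [-7.0, -2.1, 17.9]
grip_width: 0.4
```

The force jumped to 18 N with no further travel, so the key is on its stop. I'll hold it there for a moment, then retreat along the panel normal.

>>> {"op": "carry_out", "data": {
  "xyz": [
    [0,0,0],
    [0,0,-0.1],
    [0,0,-0.4],
    [0,0,-0.8],
    [0,0,-0.9],
    [0,0,-0.9],
    [0,0,-0.5],
    [0,0,0]
  ],
  "dr": [
    [0,0,0],
    [0,0,0],
    [0,0,0],
    [0,0,0],
    [0,0,0],
    [0,0,0],
    [0.8,0,0],
    [0.7,0,0]
  ],
  "gripper": 0.35
}}

```text
time: 5.88
tool_pos: [385.9, 209.2, 294.0]
tcp_rot: [3.139, -0.002, 1.553]
contact_force: [0.6, 0.7, -1.0]
grip_width: 61.9
```

```bash
python3 - <<'E'
from h import *
o,p,R=st(); print(o["time"],p,o["contact_force"],o["tcp_rot"],o["joint_positions"])
print(R.round(3))
E
```

```text
5.875 [385.93563679 209.2100824  294.03781299] [ 0.56454962  0.65348886 -0.97909831] [ 3.13924820e+00 -2.44224534e-03  1.55336163e+00] [3.20775957e-01 1.44736765e-01 1.66128532e+00 1.57035237e-03
 1.33254887e+00 3.37845217e-01]
[[ 0.017  1.     0.002]
 [ 1.    -0.017  0.002]
 [ 0.002  0.002 -1.   ]]
```

>>> {"op": "carry_out", "data": {
  "xyz": [
    [-0.5,0.18,0],
    [-0.75,0.27,0],
    [-0.75,0.27,0],
    [-0.75,0.27,0],
    [-0.75,0.27,0],
    [-0.75,0.27,0],
    [-0.75,0.27,0],
    [-0.75,0.27,0]
  ],
  "dr": [
    [0,0,0],
    [0,0,0],
    [0,0,0],
    [0,0,0],
    [0,0,0],
    [0,0,0],
    [0,0,0],
    [0,0,0]
  ]
}}

```text
time: 6.88
tool_pos: [503.5, -140.1, 290.7]
tcp_rot: [-3.141, -0.001, 1.552]
contact_force: [1.0, 1.0, -0.2]
grip_width: 62.2
```

>>> {"op": "carry_out", "data": {
  "xyz": [
    [-0.75,0.27,0],
    [-0.75,0.27,0],
    [-0.22,0.06,0],
    [0,0,0],
    [0,0,0],
    [0,0,0],
    [0,0,0],
    [0,0,0]
  ],
  "dr": [
    [0,0,0],
    [0,0,0],
    [0,0,0],
    [0,0,-0.95],
    [0,0,-0.95],
    [0,0,-0.94],
    [0,0,0],
    [0,0,0]
  ]
}}

```text
time: 7.88
tool_pos: [537.4, -241.9, 291.0]
tcp_rot: [-3.142, -0.0, 1.947]
contact_force: [-0.2, 0.4, 0.2]
grip_width: 62.5
```

```bash
cat > a.py <<'E'
from h import *
o,p,R=st(); print(o["time"],p.round(1),o["contact_force"].round(1) if hasattr(o["contact_force"],"round") else o["contact_force"],o["tcp_rot"])
print(np.round(o["joint_positions"],3), R.round(3))
print("to z150",units([538.9,-241.8,150]).round(3),"z52",units([538.9,-241.8,52]).round(3))
for nme in("top","side"):
    c=capture(nme); np.savez(nme+"3.npz",**c); cv2.imwrite(f"pics/{nme}3.png",c["image"]) 
E
python3 a.py
```

```text
7.875 [ 537.4 -241.9  291. ] [-0.2  0.4  0.2] [-3.14151822e+00 -4.64284842e-04  1.94679424e+00]
[-0.553  0.436  1.262  0.     1.443 -0.929] [[-0.367  0.93  -0.   ]
 [ 0.93   0.367  0.   ]
 [ 0.    -0.    -1.   ]]
to z150 [-0.008  0.024  2.35 ] z52 [-0.009  0.024  3.984]
```

>>> {"op": "carry_out", "data": {
  "xyz": [
    [0,0.02,0.7],
    [0,0,0.9],
    [0,0,0.9],
    [0,0,0.5],
    [0,0,0],
    [0,0,0]
  ],
  "dr": [
    [0,0,0],
    [0,0,0],
    [0,0,0],
    [0,0,0],
    [0,0,0],
    [0,0,0]
  ]
}}

```text
time: 8.72
tool_pos: [539.5, -242.5, 112.6]
tcp_rot: [3.14, 0.002, 1.949]
contact_force: [-0.4, 0.5, 0.7]
grip_width: 62.1
```

```bash
python3 a.py; python3 - <<'E'
from h import *
t=load("top3");s=load("side3")
cv2.imwrite("pics/t4.png",crop(t,360,150,480,250,5)); cv2.imwrite("pics/s4.png",crop(s,290,190,410,300,5))
E
```

```text
8.725 [ 539.5 -242.5  112.6] [-0.4  0.5  0.7] [3.14006307e+00 1.88781432e-03 1.94851225e+00]
[-0.552  0.594  1.513  0.     1.032 -0.93 ] [[-0.369  0.93   0.002]
 [ 0.93   0.369 -0.001]
 [-0.002  0.002 -1.   ]]
to z150 [ 0.013 -0.004 -0.623] z52 [ 0.016 -0.007  1.01 ]
```

View pics/t4.png

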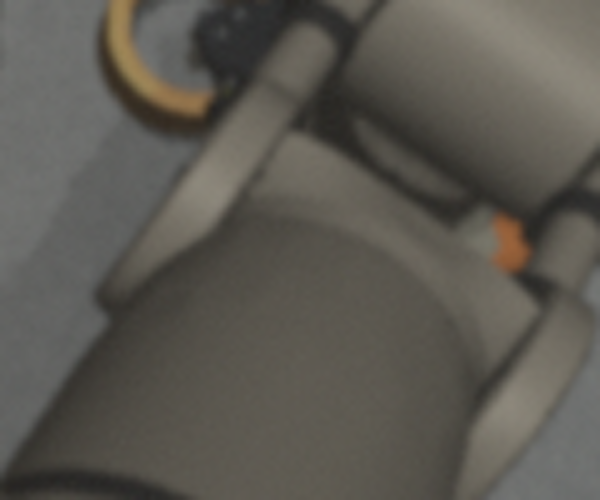

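View pics/s4.png

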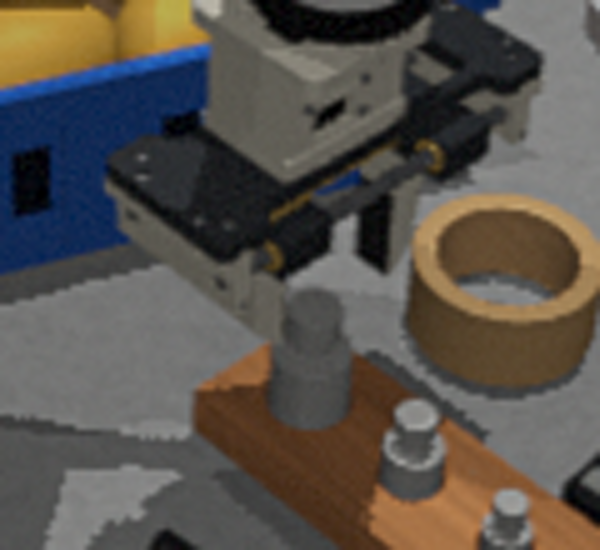

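>>> {"op": "carry_out", "data": {
  "xyz": [
    [0.015,0,0.4],
    [0,0,0.4],
    [0,0,0.18],
    [0,0,0],
    [0,0,0]
  ],
  "dr": [
    [0,0,0],
    [0,0,0],
    [0,0,0],
    [0,0,0],
    [0,0,0]
  ]
}}

```text
time: 9.45
tool_pos: [539.0, -241.5, 53.5]
tcp_rot: [3.14, 0.002, 1.949]
contact_force: [0.2, 0.6, 0.5]
grip_width: 62.2
```

```bash
python3 a.py; python3 - <<'E'
from h import *
s=load("side3")
cv2.imwrite("pics/s5.png",crop(s,290,190,410,300,5))
E
```

```text
9.45 [ 539.  -241.5   53.5] [0.2 0.6 0.5] [3.14027001e+00 1.60746651e-03 1.94888019e+00]
[-0.551  0.67   1.563  0.     0.906 -0.929] [[-0.369  0.929  0.002]
 [ 0.929  0.369 -0.001]
 [-0.002  0.001 -1.   ]]
to z150 [-6.000e-03 -1.000e-03 -1.609e+00] z52 [-0.003 -0.003  0.025]
```

View pics/s5.png

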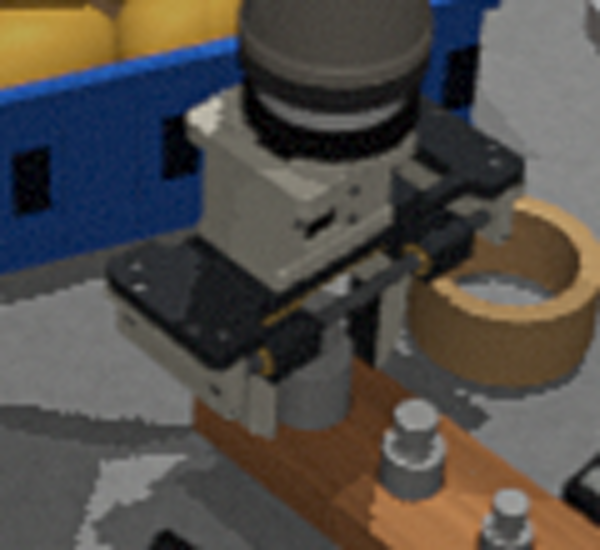

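The fingers straddle the weight at about (351,265) in the side view and clear the block, the tape roll and the 200 g weight. Closing now.

>>> {"op": "carry_out", "data": {
  "xyz": [
    [0,0,0],
    [0,0,0],
    [0,0,0],
    [0,0,0],
    [0,0,0],
    [0,0,0]
  ],
  "dr": [
    [0,0,0],
    [0,0,0],
    [0,0,0],
    [0,0,0],
    [0,0,0],
    [0,0,0]
  ],
  "gripper": -1
}}

```text
time: 10.3
tool_pos: [538.5, -241.1, 52.4]
tcp_rot: [3.141, 0.0, 1.949]
contact_force: [1.8, 0.9, 0.7]
grip_width: 36.7
```

>>> {"op": "carry_out", "data": {
  "xyz": [
    [0,0,-0.1],
    [0,0,-0.2],
    [0,0,-0.3],
    [0,0,-0.4],
    [0,0,0]
  ],
  "dr": [
    [0,0,0],
    [0,0,0],
    [0,0,0],
    [0,0,0],
    [0,0,0]
  ]
}}

```text
time: 10.92
tool_pos: [539.2, -241.8, 114.4]
tcp_rot: [3.139, 0.003, 1.949]
contact_force: [0.5, -0.6, -5.5]
grip_width: 36.0
```

```bash
python3 a.py; python3 - <<'E'
from h import *
s=load("side3")
cv2.imwrite("pics/s6.png",crop(s,290,160,410,280,5))
E
```

```text
10.925 [ 539.2 -241.8  114.4] [ 0.5 -0.6 -5.5] [3.13909911 0.00336088 1.94885818]
[-0.551  0.59   1.514 -0.     1.033 -0.929] [[-0.369  0.929  0.004]
 [ 0.929  0.369 -0.002]
 [-0.003  0.002 -1.   ]]
to z150 [ 0.    -0.004 -0.593] z52 [ 0.006 -0.008  1.04 ]
```

View pics/s6.png

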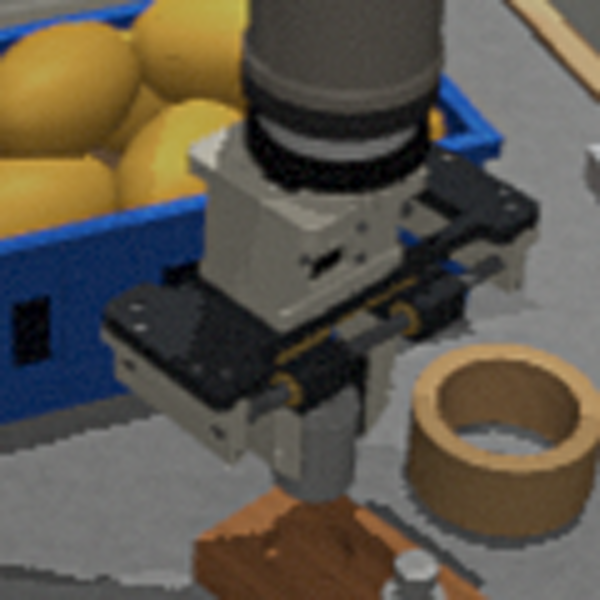

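>>> {"op": "carry_out", "data": {
  "xyz": [
    [0,0,-0.4],
    [0,0,-0.7],
    [0,0,-0.8],
    [0,0,-0.7],
    [0,0,-0.3],
    [0,0,0]
  ],
  "dr": [
    [0,0,0],
    [0,0,0],
    [0,0,0],
    [0,0,0],
    [0,0,0],
    [0,0,0]
  ]
}}

```text
time: 11.78
tool_pos: [538.4, -241.3, 286.4]
tcp_rot: [3.141, 0.001, 1.949]
contact_force: [0.4, 0.6, -7.0]
grip_width: 36.8
```

```bash
python3 - <<'E'
from h import *
o,p,R=st(); print(o["time"],p.round(1),o["contact_force"],o["tcp_rot"],o["grip_width"]); print(units([593,298.5,p[2]]).round(2))
E
```

```text
11.775 [ 538.4 -241.3  286.4] [ 0.43745725  0.64610716 -7.01595101] [3.14100774e+00 6.83479119e-04 1.94882976e+00] 36.838854045503986
[ 8.03  4.17 -0.  ]
```

>>> {"op": "carry_out", "data": {
  "xyz": [
    [0.2,0.104,0],
    [0.4,0.208,0],
    [0.55,0.286,0],
    [0.6,0.312,0],
    [0.6,0.312,0],
    [0.6,0.312,0],
    [0.6,0.312,0],
    [0.6,0.312,0]
  ],
  "dr": [
    [0,0,0],
    [0,0,0],
    [0,0,0],
    [0,0,0],
    [0,0,0],
    [0,0,0],
    [0,0,0],
    [0,0,0]
  ]
}}

```text
time: 12.78
tool_pos: [565.7, 40.3, 284.4]
tcp_rot: [-3.139, -0.002, 1.949]
contact_force: [0.2, -0.3, -4.3]
grip_width: 36.1
```

>>> {"op": "carry_out", "data": {
  "xyz": [
    [0.6,0.312,0],
    [0.6,0.312,0],
    [0.6,0.312,0],
    [0.6,0.312,0],
    [0.55,0.286,0],
    [0.4,0.208,0],
    [0.3,0.156,0],
    [0.2,0.104,0]
  ],
  "dr": [
    [0,0,0],
    [0,0,0],
    [0,0,0],
    [0,0,0],
    [0,0,0],
    [0,0,0],
    [0,0,0],
    [0,0,0]
  ]
}}

```text
time: 13.78
tool_pos: [592.0, 298.6, 284.1]
tcp_rot: [-3.138, -0.0, 1.95]
contact_force: [0.6, -0.2, -5.1]
grip_width: 36.2
```

>>> {"op": "carry_out", "data": {
  "xyz": [
    [0,0,0],
    [0,0,0],
    [0,0,0],
    [0,0,0]
  ],
  "dr": [
    [0,0,0],
    [0,0,0],
    [0,0,0],
    [0,0,0]
  ]
}}

```text
time: 14.28
tool_pos: [593.2, 296.5, 286.5]
tcp_rot: [3.141, 0.0, 1.948]
contact_force: [-0.2, -0.3, -5.2]
grip_width: 36.0
```

```bash
python3 - <<'E'
from h import *
o,p,R=st(); print(o["time"],p.round(1),o["contact_force"],o["tcp_rot"],o["grip_width"],o["joint_positions"]); print(units([593,298.5,170]).round(3))
for nme in("top","side"):
    c=capture(nme); np.savez(nme+"7.npz",**c); cv2.imwrite(f"pics/{nme}7.png",c["image"]) 
    print(proj(c,p),proj(c,p-[0,0,40]))
E
```

```text
14.275 [593.2 296.5 286.5] [-0.18249562 -0.28408769 -5.15649707] [3.14133603e+00 1.74023688e-05 1.94801780e+00] 35.99966857839664 [ 3.47999308e-01  5.88858139e-01  1.02084167e+00 -9.90455276e-06
  1.53163582e+00 -2.92217789e-02]
[0.033 0.009 1.942]
[171.43616022 126.37780853] [177.86609265 133.36493289]
[301.90801877  76.33168853] [302.16036982  89.35284688]
```

View pics/side7.png

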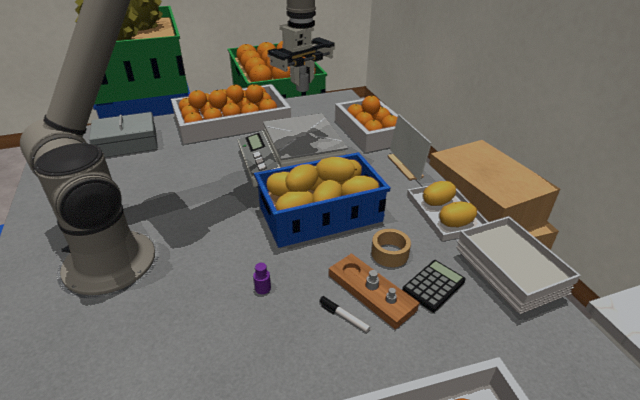

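>>> {"op": "carry_out", "data": {
  "xyz": [
    [0.03,0.01,0.25],
    [0,0,0.4],
    [0,0,0.45],
    [0,0,0.4],
    [0,0,0.25],
    [0,0,0.15],
    [0,0,0],
    [0,0,0]
  ],
  "dr": [
    [0,0,0],
    [0,0,0],
    [0,0,0],
    [0,0,0],
    [0,0,0],
    [0,0,0],
    [0,0,0],
    [0,0,0]
  ]
}}

```text
time: 15.38
tool_pos: [593.5, 299.2, 173.4]
tcp_rot: [3.14, 0.0, 1.949]
contact_force: [0.2, -0.7, -3.6]
grip_width: 36.4
```

```bash
cat > b.py <<'E'
from h import *
import sys
o,p,R=st(); print(o["time"],p.round(1),o["contact_force"],o["tcp_rot"],o["grip_width"],np.abs(o["dq"]).max()); print(units([593,298.5,151.5]).round(3))
c=capture("side"); np.savez("side8.npz",**c); cv2.imwrite(f"pics/s{sys.argv[1]}.png",crop(c,240,50,360,160,6))
print("tcp",proj(c,p),"underside",proj(c,p-[0,0,40.5]),"pan",proj(c,[593,298.5,96]))
c=capture("top"); np.savez("top8.npz",**c); cv2.imwrite(f"pics/t{sys.argv[1]}.png",crop(c,120,90,280,240,4))
E
python3 b.py 8
```

```text
15.375 [593.5 299.2 173.4] [ 0.23913669 -0.6628395  -3.58367497] [3.13966219e+00 1.88606864e-07 1.94887758e+00] 36.38034222548423 0.003844448940703454
[-0.008 -0.012  0.364]
tcp [302.41654783 111.59734876] underside [302.65000697 123.48426379] pan [302.78216068 134.0620082 ]
```

View pics/s8.png

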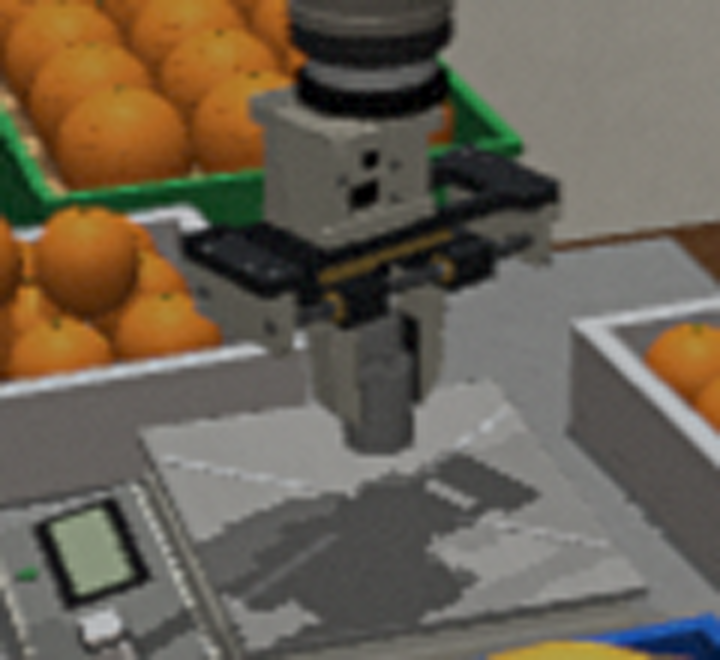

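View pics/t8.png

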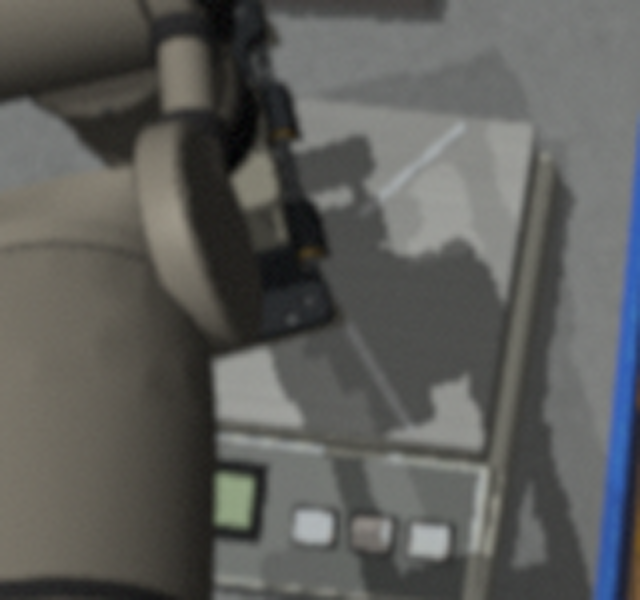

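>>> {"op": "carry_out", "data": {
  "xyz": [
    [-0.01,-0.01,0.1],
    [0,0,0.12],
    [0,0,0.08],
    [0,0,0.04],
    [0,0,0],
    [0,0,0],
    [0,0,0],
    [0,0,0]
  ],
  "dr": [
    [0,0,0],
    [0,0,0],
    [0,0,0],
    [0,0,0],
    [0,0,0],
    [0,0,0],
    [0,0,0],
    [0,0,0]
  ]
}}

```text
time: 16.48
tool_pos: [592.7, 298.2, 152.1]
tcp_rot: [3.141, -0.0, 1.949]
contact_force: [-0.0, -0.6, -4.6]
grip_width: 36.3
```

```bash
python3 b.py 9; python3 - <<'E'
from h import *
c=load("side8"); cv2.imwrite("pics/s9b.png",crop(c,280,90,330,140,12))
o,p,R=st()
for x,y,z in ((593,298.5,111),(593,298.5,96)):
    a=np.linspace(0,2*np.pi,73); e=np.array([proj(c,[x+19*np.cos(t),y+19*np.sin(t),z]) for t in a]); print(z,"lowest v",e[:,1].max(),"u range",e[:,0].min(),e[:,0].max())
g=cv2.cvtColor(c["image"],cv2.COLOR_BGR2GRAY); print(g[108:136,300:306])
E
```

```text
16.475 [592.7 298.2 152.1] [-0.0263879  -0.5513712  -4.63819056] [ 3.14122814e+00 -3.56736303e-05  1.94887491e+00] 36.305565483079945 0.0025385270733946238
[0.002 0.006 0.01 ]
tcp [302.39752312 118.05449635] underside [302.62932299 129.72687722] pan [302.78216068 134.0620082 ]
111 lowest v 132.6830160239594 u range 296.70875211347305 308.6847865833016
96 lowest v 136.92842618087508 u range 296.83075859664154 308.72955107345723
[[ 9 12 10 13 31 69]
 [15 24 15 27 49 67]
 [28 46 52 75 77 75]
 [64 73 72 75 69 68]
 [75 70 72 71 70 67]
 [73 68 75 70 67 64]
 [68 69 70 69 67 62]
 [63 66 71 69 65 56]
 [70 70 74 70 63 60]
 [72 76 76 76 73 73]
 [74 77 76 77 74 76]
 [69 77 76 76 74 74]
 [58 69 69 72 70 67]
 [57 64 70 71 73 66]
 [65 67 70 73 71 72]
 [65 73 70 72 71 69]
 [66 63 71 71 67 68]
 [65 69 72 70 72 66]
 [66 67 72 74 74 68]
 [65 65 71 71 71 70]
 [69 72 73 70 71 69]
 [69 70 72 70 70 67]
 [68 73 71 72 70 70]
 [68 71 71 68 69 67]
 [68 69 72 68 69 75]
 [72 74 76 74 75 73]
 [75 71 74 74 76 76]
 [74 77 73 77 74 73]]
```

View pics/s9b.png

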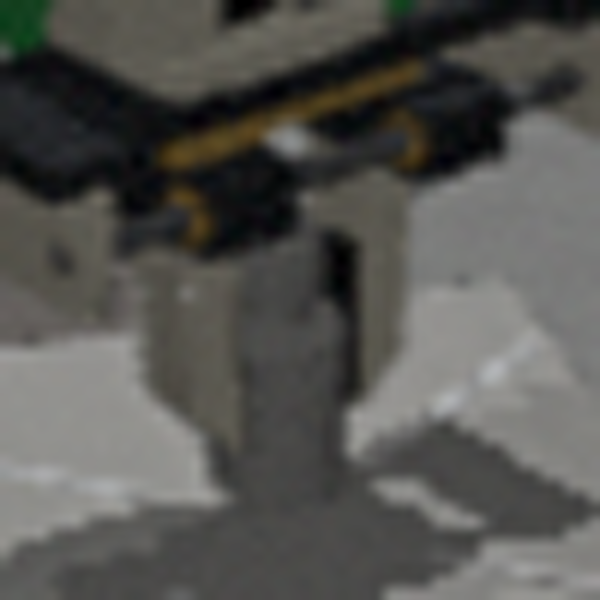

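The checks agree:
- The shoulder's front rim (side v≈119.7, expected 119.8) and the lower edge (v≈132.5, expected 132.7) both put the underside at about z = 111 mm, which is 15 mm above the pan.
- The weight is on the pan's centre to within a few millimetres.
- The measured force is only the weight's own.

Handing in.

```bash
python3 - <<'E'
from h import *
c=capture("side"); s=load("side0")
d=cv2.absdiff(c["image"][230:350,250:480],s["image"][230:350,250:480]).max(2); print("block area diff pixels",(d>40).sum(), np.argwhere(d>40).mean(0)+[230,250])
print(close_job()); o,p,R=st(); print(o["time"],p,o["contact_force"])
E
```

```text
block area diff pixels 277 [264.35740072 351.31768953]
the job is handed in; nothing more can be done
None
the job is handed in; nothing more can be done
```

I pressed the zero key and let it up, then carried the 500 g weight over the crate. I handed the job in with the weight held at rest over the middle of the pan, at about 16.5 s of the 61 s allowed. No verdict was reported.

- **Zero key:** I pressed the right-hand key with the closed fingers, tilted to match the panel. The force rose to about 18 N with no further travel, so the key was on its stop. I then drew back along the panel's normal, and the later pictures show it up.
- **Weight:** I gripped the 500 g weight by its body (about 36 mm on the fingers, 38 mm nominal). I carried it with its underside about 70 mm above the mangoes.
- **Last checks:** The TCP read (592.7, 298.2, 152.1) mm, against a measured pan centre of (593, 298.5). The underside is about 15 mm above the pan, and the tool is vertical to within about 0.001 rad. The force reading of about 4.6 N down is only the weight's own.
- **Other items:** Compared with the start, the picture of the block area differs only around the now empty 500 g well. The smaller weights, marker, tape roll and calculator look unmoved.

**Weak points:**
- By eye, the weight's lower edge in the side view first suggested a gap 3 to 5 mm larger. The edge was hard to see in the shadow; the pixel rows and the shoulder rim agreed with 15 mm, and either reading is within the 5 to 25 mm limit.
- I commanded the gripper open one row (1/8 s) too early, while it was still on the key. This showed no visible effect.

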